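# Reset a pin profile gauge for the next neck

### The job

The pin gauge in the wooden cradle still holds the shape of the last neck: a hump of steel pins stands out of the blue frame on the side facing the robot. Work along the row with the fingertips and gently push the pins back in until every one is flush with the frame on that side. Leave the gauge sitting in its cradle: do not lift it or shift it, and do not disturb the chisel, string packet, pencil or tuner.

Things in the scene. Friction and masses are not known exactly. Their poses are not given: they have to be found in the camera images.
- profile_gauge: pin profile gauge lying in its cradle, loose: blue frame 28 x 215 x 16 mm, brass screw heads 4 mm high on top, 18 steel pins in a row sliding through it. Origin: centre of the frame's underside, 16 mm above the table; y along the row, z up, x along the pins, away from the side to be pushed in. Near face (towards the robot): x = -14 mm, flat for |y| < 92 mm, z 0 to 16 mm; a finger pushed along +x stops there
- cradle: wooden cradle screwed to the table: plywood base 62 x 265 x 9 mm; at each end a slotted cheek (|y| 93 to 127 mm, 56 mm wide in x, 30 mm high above the table) holds one end of the gauge with 1 mm of play. Between the cheeks the gauge stands free, its underside 7 mm above the base. Origin: centre of the base, on the table; axes as the gauge's
- pin_01 (a joint): pin 1 of 18, at y = +55.25 mm in the gauge's frame: how far its end stands out of the near face, m (0 = flush, its stop; up to 0.03 = out towards -x). All pins: 5.6 mm diameter, 64 mm long, axes 24 mm above the table, 6.5 mm apart; each slides only along the gauge's x against about 0.5 N of friction and stays where it is left; the other ends stand out of the far side
- pin_02 (a joint): pin 2 of 18, at y = +48.75 mm in the gauge's frame: how far its end stands out of the near face, m
- pin_03 (a joint): pin 3 of 18, at y = +42.25 mm in the gauge's frame: how far its end stands out of the near face, m
- pin_04 (a joint): pin 4 of 18, at y = +35.75 mm in the gauge's frame: how far its end stands out of the near face, m
- pin_05 (a joint): pin 5 of 18, at y = +29.25 mm in the gauge's frame: how far its end stands out of the near face, m
- pin_06 (a joint): pin 6 of 18, at y = +22.75 mm in the gauge's frame: how far its end stands out of the near face, m
- pin_07 (a joint): pin 7 of 18, at y = +16.25 mm in the gauge's frame: how far its end stands out of the near face, m
- pin_08 (a joint): pin 8 of 18, at y = +9.75 mm in the gauge's frame: how far its end stands out of the near face, m
- pin_09 (a joint): pin 9 of 18, at y = +3.25 mm in the gauge's frame: how far its end stands out of the near face, m
- pin_10 (a joint): pin 10 of 18, at y = -3.25 mm in the gauge's frame: how far its end stands out of the near face, m
- pin_11 (a joint): pin 11 of 18, at y = -9.75 mm in the gauge's frame: how far its end stands out of the near face, m
- pin_12 (a joint): pin 12 of 18, at y = -16.25 mm in the gauge's frame: how far its end stands out of the near face, m
- pin_13 (a joint): pin 13 of 18, at y = -22.75 mm in the gauge's frame: how far its end stands out of the near face, m
- pin_14 (a joint): pin 14 of 18, at y = -29.25 mm in the gauge's frame: how far its end stands out of the near face, m
- pin_15 (a joint): pin 15 of 18, at y = -35.75 mm in the gauge's frame: how far its end stands out of the near face, m
- pin_16 (a joint): pin 16 of 18, at y = -42.25 mm in the gauge's frame: how far its end stands out of the near face, m
- pin_17 (a joint): pin 17 of 18, at y = -48.75 mm in the gauge's frame: how far its end stands out of the near face, m
- pin_18 (a joint): pin 18 of 18, at y = -55.25 mm in the gauge's frame: how far its end stands out of the near face, m
- chisel_18: bystander: chisel with a light wooden handle, 27 x 245 x 27 mm, lying on the table nearer the robot; origin under its middle
- string_pack: bystander: flat paper packet 100 x 100 x 6 mm on the table nearer the robot; origin under its middle
- pencil: bystander: red carpenter's pencil 13 x 167 x 9 mm lying left of the work; origin under its middle
- tuner_0: bystander: bare metal bass tuning machine 25 x 66 x 24 mm lying right of the work; origin under its middle

How it is judged:
By the outcome, as a careful person would: the job done as asked, in the order asked, and still so for the second after the job is handed in, with the robot touching nothing.
It also fails if it takes over 64 s, if anything falls off the work surface, if the arm or the gripper's body presses on something with over 40 N, if the wrist force passes 120 N, or if a joint passes its speed limit or range.

### The arm

A 6-joint arm with a two-finger parallel gripper is mounted at the origin on a cart in front of the work surface, level with it; the furniture and walls round the work are solid. World frame = base frame: x ahead of the robot, y to its left, z up, the work surface at z = 0. Lengths are in m, angles in degrees, forces in N, time in s.
With the tool pointing down it reaches from about 0.3 to 0.75 m from the base axis. Payload 8.5 kg.
Tool frame: the origin (TCP) lies at the very end of the fingers, on their centre line; the grasp point (between the pads) lies 19 mm behind it; z points along the fingers, y is the line along which they close (so a half turn about z gives the same grasp; the last joint's range is limited). The gripper opens to 85 mm and grips with 20 to 120 N. Pads are 22 mm wide; open, the fingers measure 114 mm over their backs; the gripper's body (76 mm by 85 mm) begins 54 mm behind the grasp point. The pads swing forward as they close: fully open they stand 13 mm farther back than shut.
Start: joints at [-82.867, 21.807, 74.336, -0, 83.858, -12.336], TCP at [0.183, -0.519, 0.231] pointing down, gripper open.
Joint ranges: [-178.18, 178.18], [-50.72, 133.34], [12.68, 142.11], [-81.47, 261.47], [9.98, 163.14], [-165.26, 165.26]. Speed limits (degrees/s): [136.94, 136.94, 180, 180, 180, 180].

### API

Orientations are given as a 3x3 rotation matrix whose columns are the frame's x, y, z axes.
In Python, from rig import observe, cams, ticket gives the robot as it stands.
- The arm moves only by the tool move_arm, never from a script. Its arguments are lists of equal length, an entry for each row: "jaw": the finger opening in cm, from 0 to 8.54; "dp": the shift along the tool's x, y, z in cm, a list of three; "turn": the turn, a rotation vector about the tool's x, y, z in rad, a list of three. In form: {"jaw": [jaw, ...], "dp": [[tx, ty, tz], ...], "turn": [[wx, wy, wz], ...]}. A call has 1 to 12 rows; each row shifts and turns the commanded pose from where the row before left it, along the tool's axes as they then stand; what a row does not reach is not made up. A row lasts 1/12 s, in which the tool goes at most 41.7 mm and 7.16 degrees, less where a joint would pass 70% of its speed; a pose out of reach is approached as far as the arm can. A call is refused whole if a number of a shift passes 4.17 or a number of a turn 0.125, either way. A call with a gripper value outside its range is refused whole. The fingers move at their own pace and stop on an object; "force" is the grip in N (left out, the last holds). Time passes only in rows, so rows that do not move let the fingers close. It gives the time, the measured TCP pose, the force, the opening and the grip force at its end, in the units of the state.
- observe(): the state, without advancing time (a new reading comes with each control period).
- cams.get_image(name): name is "scene" or "top" or "wrist"; returns (picture, depth): 480x640x3 uint8, red, green, blue; 480x640 float32, m along the optical axis (not along the pixel's ray), 0 where there is no reading.
- cams.calibration(name): a dict with "vertical_fov" (degrees; the focal length in pixels is half the picture's height over the tangent of half this angle, whatever the lens; pixels are square), "cx", "cy" (the principal point, pixels), "view" (4x4, takes a point from world to camera coordinates); the wrist camera has in their place "tool_from_camera" (4x4, takes a point from camera to tool coordinates, whose origin is the TCP and whose axes are the flange's). Camera axes: x right, y up, looking along -z (the intrinsics and any distortion apply to the point x, -y, -z); pixel columns grow to the right and rows downward; lengths in m; the calibration is good to about 2 mm. A picture is of the moment at which its call begins: read the wrist's pose just before it. calibration takes no time and is no camera call.
- ticket.close_job(): hands the job in; it is judged then, once.
Trained networks look in the newest picture that a camera, given by its name, has taken for a name from the list of things; names that differ only in an ending like _2 or _b are one class to them, and where a whole thing is asked for, a point or a joint stands for the part that bears it (a point fixed in the world has none). Each returns a list of dicts, best first, with "p" (0 to 1); they miss things now and then, are a little off and sometimes report something else, mostly with a low value. They report only what shows in the picture. A call takes as long as a camera call.
- cams.spot_in(camera, query): "box" ([centre column, centre row, width, height] as shares, 0 to 1, of the picture: columns of its width, rows of its height, round what is visible of it).
- cams.outline_of(camera, query): "mask" (480x640 bool, what is visible of it) and "box" ([centre column, centre row, width, height] as shares, 0 to 1, of the picture: columns of its width, rows of its height, round what is visible of it).
- cams.mark_of(camera, query): "location" ([column, row] as shares, 0 to 1, of the picture: columns of its width, rows of its height: a listed point, or the origin of a listed thing).
The state is a dict: "time_s": time; "q": joint angles; "qvel": joint speeds; "joint_efforts": joint torques, N m; "position": TCP position; "tool_rot": TCP orientation; "ft_force": force on the tool from outside, world axes, zero at the start; "wrist_torque": the same for the moment, N m; "grip_width": finger opening in m; "gripper_force": force on a finger pad.
Only numpy, scipy, OpenCV 4.12 (cv2) and the standard library are available. Lean on these libraries where they do the work, as an engineer would, in place of code of your own. Each camera call takes 0.05 s, during which the arm holds its last target. There are 200 camera calls.

## Working session

There is one attempt and no reset: what is moved stays moved. The work goes in short steps, Python scripts to look and compute and a tool call to move; the robot and the scene stay as the last step left them, time stands still between calls to the robot, and variables do not carry over. Pictures are saved under pics/ and viewed, at most 10 in all, crops included, and the job is handed in when it is done.

Besides the shell and the picture viewer there is one more tool, called after ">>>" by a JSON object that holds its "fn" and its "kwargs", one argument or row to a line. move_arm: Moves the arm, as the interface text tells. Its arguments: {"type":"object","properties":{"jaw":{"type":"array","items":{"type":"number"}},"dp":{"type":"array","items":{"type":"array","items":{"type":"number"}}},"turn":{"type":"array","items":{"type":"array","items":{"type":"number"}}},"force":{"type":"number"}},"required":["jaw","dp","turn"]}

```bash
mkdir -p pics; ls; cat > h.py <<'E'
import numpy as np, cv2
from rig import observe, cams, ticket
def K(n):
    c=cams.calibration(n); f=240/np.tan(np.radians(c['vertical_fov']/2)); return f,c
def T(n,st=None):
    f,c=K(n)
    if n=='wrist':
        W=np.eye(4);W[:3,:3]=st['tool_rot'];W[:3,3]=st['position'];return W@np.array(c['tool_from_camera'])
    return np.linalg.inv(np.array(c['view']))
def world(n,depth,st=None):
    f,c=K(n);cx=c.get('cx',320);cy=c.get('cy',240)
    v,u=np.mgrid[0:480,0:640]
    P=np.stack([(u-cx)/f*depth,-(v-cy)/f*depth,-depth,np.ones_like(depth)],-1)
    return (P@T(n,st).T)[...,:3]
def save(n,im): cv2.imwrite('pics/'+n,im[...,::-1])
E
python3 - <<'E'
from h import *
s=observe();print({k:np.round(v,3).tolist() for k,v in s.items()})
for n in ['top','scene']:
    im,d=cams.get_image(n);save(n+'0.png',im);np.save(n+'0.npy',d)
    print({k:np.round(v,3).tolist() for k,v in cams.calibration(n).items() if k not in('name',)})
    W=world(n,d)
    for q in ['profile_gauge','cradle','chisel_18','string_pack','pencil','tuner_0']:
        r=cams.outline_of(n,q)
        for x in r[:1]:
            m=x['mask']&(d>0);p=W[m]
            print(n,q,round(x['p'],2),np.round(np.array(x['box'])*[640,480,640,480]),np.round(np.percentile(p,[2,50,98],axis=0),3).tolist())
print(cams.calibration('wrist'))
E
```

```text
pics
{'time_s': 0.0, 'q': [-82.869, 21.841, 74.385, 0.001, 83.857, -12.335], 'qvel': [-0.09, 0.05, -0.039, 0.035, -0.006, -0.022], 'joint_efforts': [0.001, -44.847, -23.128, -0.0, 0.005, 0.0], 'position': [0.183, -0.518, 0.231], 'tool_rot': [[0.943, 0.333, -0.0], [0.333, -0.943, 0.001], [0.0, -0.001, -1.0]], 'ft_force': [-0.31, 0.389, -0.416], 'wrist_torque': [0.003, 0.001, -0.012], 'gripper_force': 0.0, 'grip_width': 0.085}
{'vertical_fov': 50.663, 'cx': 312.213, 'cy': 232.735, 'view': [[-0.015, -1.0, -0.011, 0.007], [0.992, -0.017, 0.128, -0.516], [-0.128, -0.008, 0.992, -0.846], [0.0, 0.0, 0.0, 1.0]]}
top profile_gauge 0.57 [303. 187. 123.  46.] [[0.563, -0.085, 0.006], [0.592, 0.014, 0.03], [0.634, 0.114, 0.035]]
top cradle 0.91 [305. 194. 150.  49.] [[0.549, -0.114, 0.005], [0.577, -0.01, 0.011], [0.628, 0.141, 0.032]]
top chisel_18 0.9 [395. 302. 137.  41.] [[0.371, -0.254, 0.012], [0.396, -0.113, 0.019], [0.422, -0.023, 0.027]]
top string_pack 0.84 [228. 311.  78.  78.] [[0.33, 0.091, 0.002], [0.385, 0.146, 0.006], [0.441, 0.2, 0.009]]
top pencil 0.57 [172. 206.  89.  13.] [[0
[... 670 characters left out ...]
.006], [0.439, 0.205, 0.009]]
scene pencil 0.64 [193. 325.  80.  51.] [[0.558, 0.18, 0.003], [0.569, 0.256, 0.009], [0.579, 0.328, 0.012]]
scene tuner_0 0.72 [394. 194.  27.  17.] [[0.526, -0.278, -0.002], [0.544, -0.252, 0.009], [0.57, -0.22, 0.024]]
{'vertical_fov': 69.56964572465121, 'cx': 318.84075161764594, 'cy': 238.6707689777799, 'tool_from_camera': array([[-5.79249137e-04,  9.53744140e-01,  3.00618994e-01,
         7.64680815e-02],
       [ 9.99999813e-01,  6.11298433e-04, -1.25516669e-05,
        -6.07368205e-04],
       [-1.95738999e-04,  3.00618931e-01, -9.53744316e-01,
        -1.41906630e-01],
       [ 0.00000000e+00,  0.00000000e+00,  0.00000000e+00,
         1.00000000e+00]])}
```

```bash
python3 - <<'E'
from h import *
im=cv2.imread('pics/top0.png');c=cv2.resize(im[150:240,200:400],None,fx=4,fy=4,interpolation=cv2.INTER_CUBIC);cv2.imwrite('pics/c0.png',c)
d=np.load('top0.npy');W=world('top',d)
hsv=cv2.cvtColor(im,cv2.COLOR_BGR2HSV)
m=(hsv[...,0]>98)&(hsv[...,0]<125)&(hsv[...,1]>110)&(W[...,2]>.022)&(W[...,2]<.045)&(abs(W[...,0]-.59)<.06)&(abs(W[...,1])<.16)
p=W[m];print(len(p),np.round(np.percentile(p,[1,50,99],axis=0),4).tolist())
print(cv2.minAreaRect((p[:,:2]*1000).astype(np.float32)), np.polyfit(p[:,1],p[:,0],1))
m=(W[...,2]>.02)&(W[...,2]<.045)&(abs(W[...,0]-.59)<.06)&(abs(W[...,1])<.2)
p=W[m];print(cv2.minAreaRect((p[:,:2]*1000).astype(np.float32)))
E
```

```text
1584 [[0.5673, -0.0895, 0.0273], [0.5892, 0.0136, 0.0317], [0.6116, 0.1192, 0.035]]
((589.5379638671875, 14.67242431640625), (213.9490203857422, 27.448780059814453), 83.50657653808594) [0.11243162 0.58747569]
((598.4486083984375, 13.50421142578125), (254.14491271972656, 82.14725494384766), 82.8099365234375)
```

View pics/c0.png

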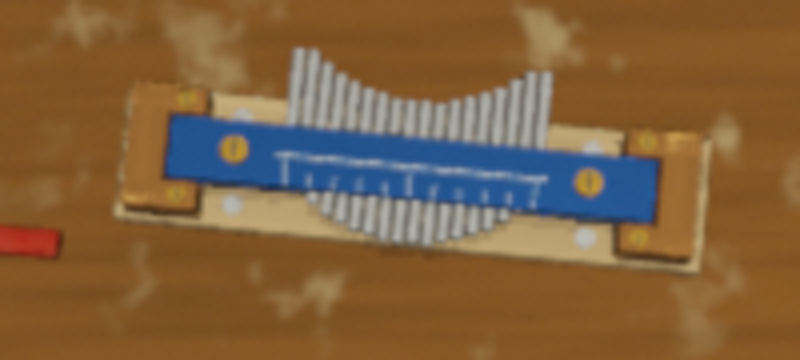

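View pics/scene0.png

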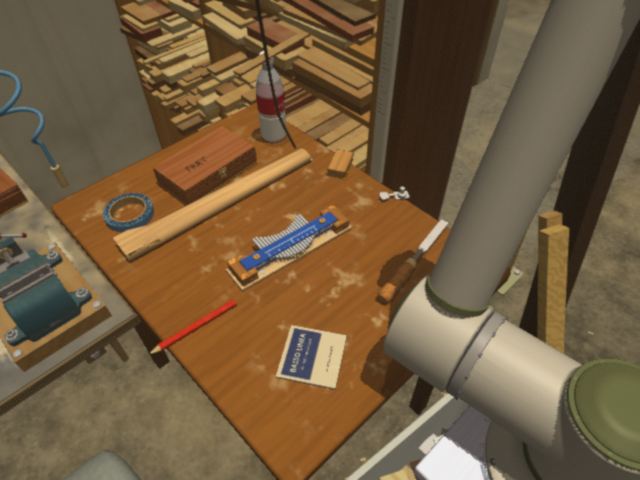

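>>> {"fn": "move_arm", "kwargs": {
  "jaw": [0,0,0,0,0,0,0,0,0,0],
  "dp": [
    [2.5,-1.95,0],
    [2.5,-1.95,0],
    [2.5,-1.95,0],
    [2.5,-1.95,0],
    [2.5,-1.95,0],
    [2.5,-1.95,0],
    [2.5,-1.95,0],
    [2.5,-1.95,0],
    [2.5,-1.95,0],
    [2.5,-1.95,0]
  ],
  "turn": [
    [0,0,0],
    [0,0,0],
    [0,0,0],
    [0,0,0],
    [0,0,0],
    [0,0,0],
    [0,0,0],
    [0,0,0],
    [0,0,0],
    [0,0,0]
  ]
}}

```text
time_s: 1.53
position: [0.3546, -0.25, 0.2315]
tool_rot: [[0.943, 0.333, 0.0], [0.333, -0.943, -0.0], [0.0, 0.0, -1.0]]
ft_force: [0.5, -0.4, -0.2]
grip_width: 0.0002
gripper_force: 0.0
```

>>> {"fn": "move_arm", "kwargs": {
  "jaw": [0,0,0,0,0,0,0,0,0,0],
  "dp": [
    [2.5,-1.95,0.8],
    [2.5,-1.95,0.8],
    [2.5,-1.95,0.8],
    [2.5,-1.95,0.8],
    [2.5,-1.95,0.8],
    [2.5,-1.95,0.8],
    [2.5,-1.95,0.8],
    [2.5,-1.95,0.8],
    [2.5,-1.95,0.8],
    [2.5,-1.95,0.8]
  ],
  "turn": [
    [0,0,0],
    [0,0,0],
    [0,0,0],
    [0,0,0],
    [0,0,0],
    [0,0,0],
    [0,0,0],
    [0,0,0],
    [0,0,0],
    [0,0,0]
  ]
}}

```text
time_s: 2.37
position: [0.5254, 0.0174, 0.151]
tool_rot: [[0.943, 0.333, 0.0], [0.333, -0.943, -0.0], [0.0, 0.0, -1.0]]
ft_force: [0.1, -0.8, 0.6]
grip_width: -0.0
gripper_force: 0.0
```

>>> {"fn": "move_arm", "kwargs": {
  "jaw": [0,0,0,0,0,0,0,0,0,0,0],
  "dp": [
    [0,0,0],
    [0,0,0],
    [0,0,0],
    [0,0,0],
    [0,0,0],
    [0,0,0],
    [0,0,0],
    [0,0,0],
    [0,0,0],
    [0,0,0],
    [0,0,0]
  ],
  "turn": [
    [0,0,-0.122],
    [0,0,-0.122],
    [0,0,-0.122],
    [0,0,-0.122],
    [0,0,-0.122],
    [0,0,-0.122],
    [0,0,-0.122],
    [0,0,-0.122],
    [0,0,-0.122],
    [0,0,-0.122],
    [0,0,-0.122]
  ]
}}

```text
time_s: 3.28
position: [0.5248, 0.0158, 0.1514]
tool_rot: [[-0.117, 0.993, 0.0], [0.993, 0.117, -0.0], [-0.0, 0.0, -1.0]]
ft_force: [-0.9, -0.1, -0.3]
grip_width: 0.0002
gripper_force: 0.0
```

>>> {"fn": "move_arm", "kwargs": {
  "jaw": [0,0,0,0,0,0,0,0,0,0,0,0],
  "dp": [
    [0,0,0],
    [0,0,0],
    [0,0,0],
    [0,0,0],
    [0,0,0],
    [0,0,0],
    [0,0,0],
    [0,0,0],
    [0,0,0],
    [0,0,0],
    [0,0,0],
    [0,0,0]
  ],
  "turn": [
    [0,0,-0.122],
    [0,0,-0.122],
    [0,0,-0.122],
    [0,0,-0.122],
    [0,0,-0.122],
    [0,0,-0.122],
    [0,0,-0.122],
    [0,0,-0.122],
    [0,0,-0.122],
    [0,0,-0.122],
    [0,0,-0.122],
    [0,0,0]
  ]
}}

```text
time_s: 4.28
position: [0.5248, 0.0158, 0.1514]
tool_rot: [[-0.994, 0.113, 0.0], [0.113, 0.994, -0.0], [-0.0, -0.0, -1.0]]
ft_force: [0.9, 0.8, 0.3]
grip_width: -0.0001
gripper_force: 0.0
```

```bash
cat > look.py <<'E'
from h import *
import sys
def look(name):
    s=observe();im,d=cams.get_image('wrist');save(name,im)
    W=world('wrist',d,s)
    hsv=cv2.cvtColor(im,cv2.COLOR_RGB2HSV)
    m=(hsv[...,0]>98)&(hsv[...,0]<125)&(hsv[...,1]>110)&(W[...,2]>.027)&(W[...,2]<.040)&(abs(W[...,0]-.59)<.06)&(abs(W[...,1])<.16)
    p=W[m];r=cv2.minAreaRect((p[:,:2]*1000).astype(np.float32))
    print('frame',m.sum(),r,'z',np.median(p[:,2]))
    return s,im,d,W,hsv,r
E
python3 - <<'E'
from look import *
s,im,d,W,hsv,r=look('w1.png')
# pins: steel grey in gauge frame
c=np.array(r[0])/1000;a=-np.radians(6.5);gx=np.array([np.cos(a),np.sin(a)]);gy=np.array([-gx[1],gx[0]])
X=(W[...,:2]-c)@gx;Y=(W[...,:2]-c)@gy;Z=W[...,2]
for i in range(18):
    y=.05525-.0065*i
    m=(abs(Y-y)<.0015)&(X<-.008)&(X>-.06)&(Z>.019)&(Z<.04)&(hsv[...,1]<70)
    print(i+1,m.sum(),np.round(1000*(-.014-X[m].min()),1) if m.any() else None)
E
```

```text
frame 4663 ((588.7562255859375, 15.169837951660156), (213.57321166992188, 27.846216201782227), 83.8180923461914) z 0.031315524241777914
1 20 -0.4
2 14 0.2
3 29 4.9
4 51 9.3
5 51 12.6
6 85 15.3
7 79 16.3
8 78 18.4
9 78 18.2
10 84 18.5
11 70 18.7
12 56 16.5
13 90 14.7
14 65 12.2
15 50 9.4
16 36 5.1
17 20 0.8
18 31 0.4
```

View pics/w1.png

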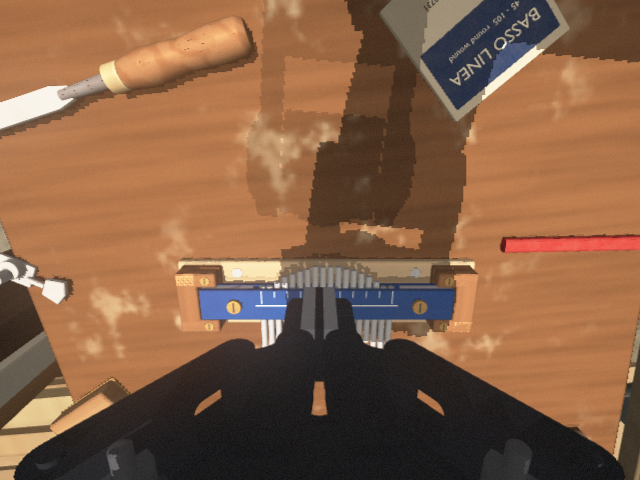

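>>> {"fn": "move_arm", "kwargs": {
  "jaw": [0,0,0,0,0,0,0],
  "dp": [
    [0,1.3,0],
    [0,1.3,2.7],
    [0,1.3,2.7],
    [0,1.3,2.7],
    [0,0,2.7],
    [0,0,2.4],
    [0,0,0.6]
  ],
  "turn": [
    [0,0,0],
    [0,0,0],
    [0,0,0],
    [0,0,0],
    [0,0,0],
    [0,0,0],
    [0,0,0]
  ]
}}

```text
time_s: 4.92
position: [0.5292, 0.0678, 0.0102]
tool_rot: [[-0.993, 0.121, -0.005], [0.121, 0.993, 0.001], [0.006, -0.0, -1.0]]
ft_force: [-0.1, -0.3, 0.4]
grip_width: 0.0002
gripper_force: 0.0
```

>>> {"fn": "move_arm", "kwargs": {
  "jaw": [0,0,0,0,0,0,0,0],
  "dp": [
    [-0.8,0,0],
    [-0.8,0,0],
    [-0.5,0,0],
    [-0.5,0,0],
    [-0.4,0,0],
    [-0.3,0,0],
    [-0.2,0,0],
    [0,0,0]
  ],
  "turn": [
    [0,0,0],
    [0,0,0],
    [0,0,0],
    [0,0,0],
    [0,0,0],
    [0,0,0],
    [0,0,0],
    [0,0,0]
  ]
}}

```text
time_s: 5.58
position: [0.5659, 0.0633, 0.0135]
tool_rot: [[-0.993, 0.118, 0.0], [0.118, 0.993, 0.0], [-0.0, 0.0, -1.0]]
ft_force: [-1.1, -0.2, -0.5]
grip_width: -0.0002
gripper_force: 0.0
```

>>> {"fn": "move_arm", "kwargs": {
  "jaw": [0,0,0],
  "dp": [
    [-0.2,0,0],
    [0,0,0],
    [0,0,0]
  ],
  "turn": [
    [0,0,-0.007],
    [0,0,0],
    [0,0,0]
  ]
}}

```text
time_s: 5.83
position: [0.5676, 0.0631, 0.0133]
tool_rot: [[-0.994, 0.11, 0.0], [0.11, 0.994, 0.0], [-0.0, 0.0, -1.0]]
ft_force: [0.4, -0.1, 0.6]
grip_width: -0.0001
gripper_force: 0.0
```

>>> {"fn": "move_arm", "kwargs": {
  "jaw": [0,0,0],
  "dp": [
    [-0.1,0,0],
    [0,0,0],
    [0,0,0]
  ],
  "turn": [
    [0,0,0],
    [0,0,0],
    [0,0,0]
  ]
}}

```text
time_s: 6.08
position: [0.5685, 0.063, 0.0133]
tool_rot: [[-0.994, 0.111, -0.0], [0.111, 0.994, 0.0], [0.0, 0.0, -1.0]]
ft_force: [-0.4, 1.0, 1.0]
grip_width: 0.0002
gripper_force: 0.3
```

>>> {"fn": "move_arm", "kwargs": {
  "jaw": [0,0,0],
  "dp": [
    [-0.1,0,0],
    [0,0,0],
    [0,0,0]
  ],
  "turn": [
    [0,0,0],
    [0,0,0],
    [0,0,0]
  ]
}}

```text
time_s: 6.33
position: [0.5696, 0.0629, 0.0133]
tool_rot: [[-0.994, 0.111, 0.0], [0.111, 0.994, 0.0], [-0.0, 0.0, -1.0]]
ft_force: [-0.7, 0.8, 0.0]
grip_width: 0.0001
gripper_force: 0.3
```

```bash
cat > p.py <<'E'
from look import *
def pins(name):
    s,im,d,W,hsv,r=look(name)
    c=np.array(r[0])/1000;c=np.array([.5888,.0152]);a=-np.radians(6.35);gx=np.array([np.cos(a),np.sin(a)]);gy=np.array([-gx[1],gx[0]])
    X=(W[...,:2]-c)@gx;Y=(W[...,:2]-c)@gy;Z=W[...,2]
    t=(s['position'][:2]-c);print('tcp g',np.round(1000*np.array([t@gx,t@gy]),1),'F',np.round(s['ft_force'],1))
    for far in (0,1):
        o=[]
        for i in range(18):
            y=.05525-.0065*i
            m=(abs(Y-y)<.0015)&(Z>.019)&(Z<.04)&(hsv[...,1]<70)&((X>.01) if far else (X<-.008))&(abs(X)<.07)
            o.append(float(np.round(1000*((X[m].max()-.014) if far else (-.014-X[m].min())),1)) if m.sum()>3 else None)
        print('far' if far else 'near',o)
E
python3 -c "
from p import *
pins('w2.png')"
```

```text
frame 8072 ((589.26904296875, 20.70220947265625), (203.02621459960938, 29.201072692871094), 83.42359161376953) z 0.03126866445958605
tcp g [-24.3  45.3] F [-0.7  0.8  0. ]
near [19.1, 22.7, 22.7, 18.9, 12.9, 15.8, 16.8, 18.6, 18.7, 18.7, 19.1, 17.1, 14.9, 12.4, 10.1, 5.4, 1.4, 1.1]
far [None, 10.8, 11.5, None, None, None, None, None, None, None, 9.5, None, None, None, None, None, None, 8.2]
```

View pics/w2.png

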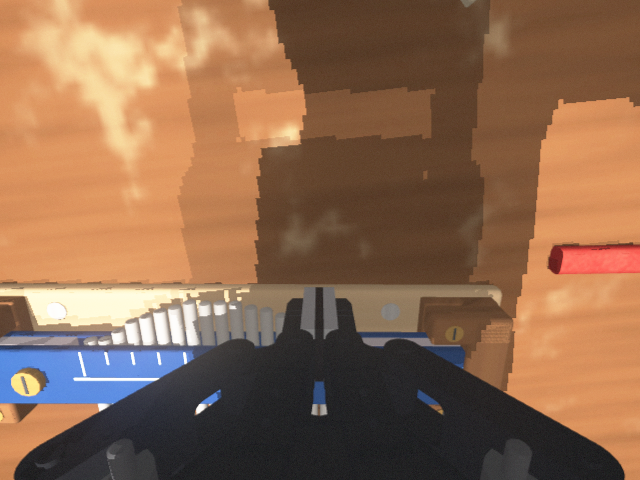

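>>> {"fn": "move_arm", "kwargs": {
  "jaw": [0,0,0],
  "dp": [
    [-0.1,0,0],
    [0,0,0],
    [0,0,0]
  ],
  "turn": [
    [0,0,0],
    [0,0,0],
    [0,0,0]
  ]
}}

```text
time_s: 6.63
position: [0.5704, 0.0628, 0.0133]
tool_rot: [[-0.994, 0.111, -0.0], [0.111, 0.994, 0.0], [0.0, 0.0, -1.0]]
ft_force: [-1.1, -0.5, 1.3]
grip_width: -0.0
gripper_force: 0.9
```

>>> {"fn": "move_arm", "kwargs": {
  "jaw": [0,0,0],
  "dp": [
    [-0.1,0,0],
    [0,0,0],
    [0,0,0]
  ],
  "turn": [
    [0,0,0],
    [0,0,0],
    [0,0,0]
  ]
}}

```text
time_s: 6.88
position: [0.5711, 0.0628, 0.0133]
tool_rot: [[-0.994, 0.111, -0.001], [0.111, 0.994, 0.0], [0.001, 0.0, -1.0]]
ft_force: [-5.0, 1.1, 2.9]
grip_width: 0.0
gripper_force: 2.6
```

>>> {"fn": "move_arm", "kwargs": {
  "jaw": [0,0,0,0,0,0,0,0,0,0,0,0],
  "dp": [
    [1.3,0,0],
    [1.2,0,0],
    [0,-1.1,0],
    [-0.7,0,0],
    [-0.5,0,0],
    [-0.4,0,0],
    [-0.3,0,0],
    [-0.2,0,0],
    [-0.2,0,0],
    [-0.1,0,0],
    [0,0,0],
    [0,0,0]
  ],
  "turn": [
    [0,0,0],
    [0,0,0],
    [0,0,0],
    [0,0,0],
    [0,0,0],
    [0,0,0],
    [0,0,0],
    [0,0,0],
    [0,0,0],
    [0,0,0],
    [0,0,0],
    [0,0,0]
  ]
}}

```text
time_s: 7.88
position: [0.5693, 0.0519, 0.0132]
tool_rot: [[-0.994, 0.11, -0.0], [0.11, 0.994, 0.0], [0.0, 0.0, -1.0]]
ft_force: [-0.7, -0.7, -0.6]
grip_width: 0.0001
gripper_force: 0.5
```

>>> {"fn": "move_arm", "kwargs": {
  "jaw": [0,0,0],
  "dp": [
    [-0.1,0,0],
    [0,0,0],
    [0,0,0]
  ],
  "turn": [
    [0,0,0],
    [0,0,0],
    [0,0,0]
  ]
}}

```text
time_s: 8.13
position: [0.57, 0.052, 0.0132]
tool_rot: [[-0.994, 0.111, -0.001], [0.111, 0.994, 0.0], [0.001, 0.0, -1.0]]
ft_force: [-3.7, 1.3, -0.1]
grip_width: -0.0001
gripper_force: 1.7
```

>>> {"fn": "move_arm", "kwargs": {
  "jaw": [0,0,0,0,0,0,0,0,0,0,0,0],
  "dp": [
    [1.3,0,0],
    [1.2,0,0],
    [0,-1.1,0],
    [-0.7,0,0],
    [-0.5,0,0],
    [-0.4,0,0],
    [-0.3,0,0],
    [-0.2,0,0],
    [-0.2,0,0],
    [-0.1,0,0],
    [-0.1,0,0],
    [0,0,0]
  ],
  "turn": [
    [0,0,0],
    [0,0,0],
    [0,0,0],
    [0,0,0],
    [0,0,0],
    [0,0,0],
    [0,0,0],
    [0,0,0],
    [0,0,0],
    [0,0,0],
    [0,0,0],
    [0,0,0]
  ]
}}

```text
time_s: 9.13
position: [0.5687, 0.0409, 0.0132]
tool_rot: [[-0.994, 0.11, -0.001], [0.11, 0.994, 0.0], [0.001, 0.0, -1.0]]
ft_force: [-3.0, -0.8, 0.8]
grip_width: 0.0002
gripper_force: 1.4
```

>>> {"fn": "move_arm", "kwargs": {
  "jaw": [0,0,0,0,0,0,0,0,0,0,0,0],
  "dp": [
    [1.3,0,0],
    [1.2,0,0],
    [0,-1.1,0],
    [-0.7,0,0],
    [-0.5,0,0],
    [-0.4,0,0],
    [-0.3,0,0],
    [-0.2,0,0],
    [-0.2,0,0],
    [-0.1,0,0],
    [-0.1,0,0],
    [0,0,0]
  ],
  "turn": [
    [0,0,0],
    [0,0,0],
    [0,0,0],
    [0,0,0],
    [0,0,0],
    [0,0,0],
    [0,0,0],
    [0,0,0],
    [0,0,0],
    [0,0,0],
    [0,0,0],
    [0,0,0]
  ]
}}

```text
time_s: 10.13
position: [0.5675, 0.03, 0.0132]
tool_rot: [[-0.994, 0.11, -0.001], [0.11, 0.994, 0.0], [0.001, 0.0, -1.0]]
ft_force: [-2.1, -0.6, 0.6]
grip_width: 0.0003
gripper_force: 1.3
```

```bash
python3 -c "
from p import *
pins('w3.png')"
```

```text
frame 9392 ((589.79345703125, 13.545951843261719), (215.12489318847656, 29.268280029296875), 83.66127014160156) z 0.03127205235107654
tcp g [-22.8  12.3] F [-2.1 -0.6  0.6]
near [-0.9, -1.0, -0.9, -0.9, None, 17.2, 21.2, 21.5, 17.3, 17.6, 17.8, 15.8, 14.1, 11.3, 9.5, 4.3, 0.6, -0.1]
far [None, None, None, None, None, None, 12.7, 14.8, None, None, None, None, None, None, None, 10.9, None, None]
```

View pics/w3.png

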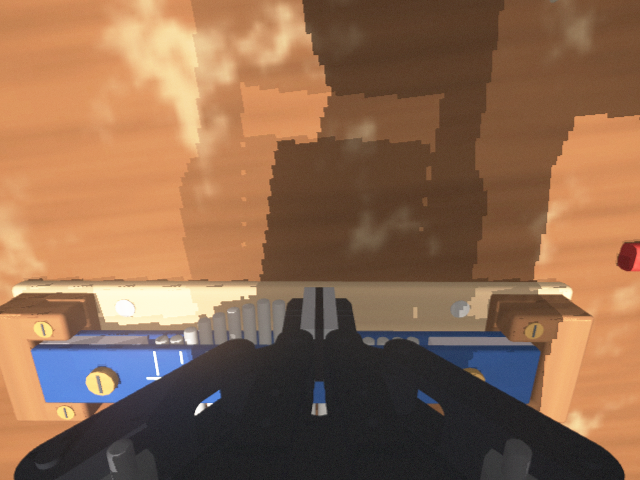

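>>> {"fn": "move_arm", "kwargs": {
  "jaw": [0,0,0,0,0,0,0,0,0,0,0,0],
  "dp": [
    [1.3,0,0],
    [1.2,0,0],
    [0,-1.1,0],
    [-0.7,0,0],
    [-0.5,0,0],
    [-0.4,0,0],
    [-0.3,0,0],
    [-0.2,0,0],
    [-0.2,0,0],
    [-0.1,0,0],
    [-0.13,0,0],
    [0,0,0]
  ],
  "turn": [
    [0,0,0],
    [0,0,0],
    [0,0,0],
    [0,0,0],
    [0,0,0],
    [0,0,0],
    [0,0,0],
    [0,0,0],
    [0,0,0],
    [0,0,0],
    [0,0,0],
    [0,0,0]
  ]
}}

```text
time_s: 11.18
position: [0.5662, 0.0191, 0.0132]
tool_rot: [[-0.994, 0.11, -0.002], [0.11, 0.994, 0.0], [0.002, 0.0, -1.0]]
ft_force: [-4.8, -0.8, 1.5]
grip_width: -0.0003
gripper_force: 2.1
```

>>> {"fn": "move_arm", "kwargs": {
  "jaw": [0,0,0,0,0,0,0,0,0,0,0,0],
  "dp": [
    [1.3,0,0],
    [1.2,0,0],
    [0,-1.1,0],
    [-0.7,0,0],
    [-0.5,0,0],
    [-0.4,0,0],
    [-0.3,0,0],
    [-0.2,0,0],
    [-0.2,0,0],
    [-0.1,0,0],
    [-0.1,0,0],
    [0,0,0]
  ],
  "turn": [
    [0,0,0],
    [0,0,0],
    [0,0,0],
    [0,0,0],
    [0,0,0],
    [0,0,0],
    [0,0,0],
    [0,0,0],
    [0,0,0],
    [0,0,0],
    [0,0,0],
    [0,0,0]
  ]
}}

```text
time_s: 12.18
position: [0.565, 0.0081, 0.0132]
tool_rot: [[-0.994, 0.11, -0.002], [0.11, 0.994, 0.0], [0.002, -0.0, -1.0]]
ft_force: [-4.4, -1.1, 1.8]
grip_width: 0.0002
gripper_force: 2.2
```

>>> {"fn": "move_arm", "kwargs": {
  "jaw": [0,0,0,0,0,0,0,0,0,0,0,0],
  "dp": [
    [1.3,0,0],
    [1.2,0,0],
    [0,-1.1,0],
    [-0.7,0,0],
    [-0.5,0,0],
    [-0.4,0,0],
    [-0.3,0,0],
    [-0.2,0,0],
    [-0.2,0,0],
    [-0.1,0,0],
    [-0.1,0,0],
    [0,0,0]
  ],
  "turn": [
    [0,0,0],
    [0,0,0],
    [0,0,0],
    [0,0,0],
    [0,0,0],
    [0,0,0],
    [0,0,0],
    [0,0,0],
    [0,0,0],
    [0,0,0],
    [0,0,0],
    [0,0,0]
  ]
}}

```text
time_s: 13.18
position: [0.5637, -0.0028, 0.0132]
tool_rot: [[-0.994, 0.11, -0.002], [0.11, 0.994, 0.0], [0.002, 0.0, -1.0]]
ft_force: [-5.4, -0.3, 2.6]
grip_width: -0.0002
gripper_force: 2.2
```

>>> {"fn": "move_arm", "kwargs": {
  "jaw": [0,0,0,0,0,0,0,0,0,0,0,0],
  "dp": [
    [1.3,0,0],
    [1.2,0,0],
    [0,-1.1,0],
    [-0.7,0,0],
    [-0.5,0,0],
    [-0.4,0,0],
    [-0.3,0,0],
    [-0.2,0,0],
    [-0.2,0,0],
    [-0.1,0,0],
    [-0.1,0,0],
    [0,0,0]
  ],
  "turn": [
    [0,0,0],
    [0,0,0],
    [0,0,0],
    [0,0,0],
    [0,0,0],
    [0,0,0],
    [0,0,0],
    [0,0,0],
    [0,0,0],
    [0,0,0],
    [0,0,0],
    [0,0,0]
  ]
}}

```text
time_s: 14.18
position: [0.5625, -0.0137, 0.0132]
tool_rot: [[-0.994, 0.11, -0.002], [0.11, 0.994, 0.0], [0.002, 0.0, -1.0]]
ft_force: [-3.8, -1.1, 1.6]
grip_width: 0.0001
gripper_force: 2.3
```

>>> {"fn": "move_arm", "kwargs": {
  "jaw": [0,0,0,0,0,0,0,0,0,0,0,0],
  "dp": [
    [1.3,0,0],
    [1.2,0,0],
    [0,-1.1,0],
    [-0.7,0,0],
    [-0.5,0,0],
    [-0.4,0,0],
    [-0.3,0,0],
    [-0.2,0,0],
    [-0.2,0,0],
    [-0.1,0,0],
    [-0.1,0,0],
    [0,0,0]
  ],
  "turn": [
    [0,0,0],
    [0,0,0],
    [0,0,0],
    [0,0,0],
    [0,0,0],
    [0,0,0],
    [0,0,0],
    [0,0,0],
    [0,0,0],
    [0,0,0],
    [0,0,0],
    [0,0,0]
  ]
}}

```text
time_s: 15.18
position: [0.5612, -0.0246, 0.0132]
tool_rot: [[-0.994, 0.11, -0.002], [0.11, 0.994, 0.0], [0.002, 0.0, -1.0]]
ft_force: [-5.1, -0.9, 2.4]
grip_width: 0.0004
gripper_force: 2.2
```

>>> {"fn": "move_arm", "kwargs": {
  "jaw": [0,0,0,0,0,0,0,0,0,0,0,0],
  "dp": [
    [1.3,0,0],
    [1.2,0,0],
    [0,-0.9,0],
    [-0.7,0,0],
    [-0.5,0,0],
    [-0.4,0,0],
    [-0.3,0,0],
    [-0.2,0,0],
    [-0.2,0,0],
    [-0.1,0,0],
    [-0.1,0,0],
    [0,0,0]
  ],
  "turn": [
    [0,0,0],
    [0,0,0],
    [0,0,0],
    [0,0,0],
    [0,0,0],
    [0,0,0],
    [0,0,0],
    [0,0,0],
    [0,0,0],
    [0,0,0],
    [0,0,0],
    [0,0,0]
  ]
}}

```text
time_s: 16.18
position: [0.5602, -0.0335, 0.0132]
tool_rot: [[-0.994, 0.11, -0.003], [0.11, 0.994, 0.0], [0.003, 0.0, -1.0]]
ft_force: [-4.8, -0.3, 2.6]
grip_width: 0.0002
gripper_force: 2.2
```

>>> {"fn": "move_arm", "kwargs": {
  "jaw": [0,0,0],
  "dp": [
    [1.5,0,0],
    [0,0,0],
    [0,0,0]
  ],
  "turn": [
    [0,0,0],
    [0,0,0],
    [0,0,0]
  ]
}}

```text
time_s: 16.43
position: [0.5464, -0.0321, 0.0135]
tool_rot: [[-0.994, 0.111, 0.0], [0.111, 0.994, -0.0], [-0.0, 0.0, -1.0]]
ft_force: [0.9, 0.4, -0.2]
grip_width: -0.0003
gripper_force: 0.0
```

```bash
python3 -c "
from p import *
pins('w4.png')"
```

```text
frame 6264 ((586.3494262695312, 9.303787231445312), (202.42735290527344, 29.19287109375), 81.66329193115234) z 0.031200873934408138
tcp g [-37.  -51.7] F [ 0.9  0.4 -0.2]
near [-1.0, -1.0, -0.8, -0.4, -0.8, -0.8, -0.8, None, None, None, None, None, None, None, None, 31.6, 35.4, 35.7]
far [None, None, None, None, None, None, None, None, None, None, None, None, None, None, None, None, None, None]
```

View pics/w4.png

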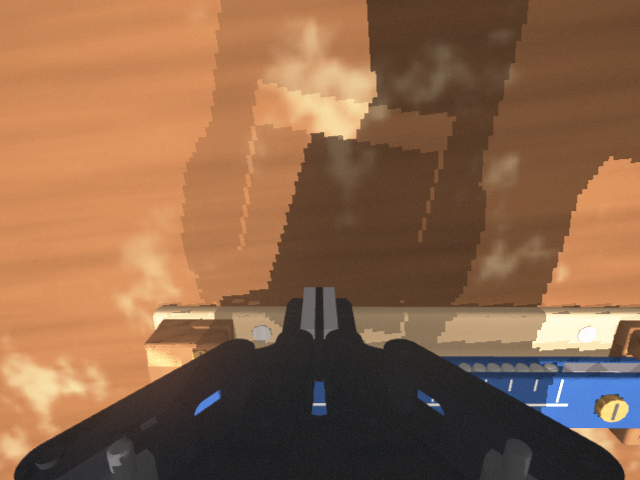

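>>> {"fn": "move_arm", "kwargs": {
  "jaw": [0,0,0,0,0,0,0,0],
  "dp": [
    [2,0,0],
    [0,2.4,-2],
    [0,2.4,-1],
    [0,2.4,0],
    [0,2.4,0],
    [0,2.4,0],
    [0,0,0],
    [0,0,0]
  ],
  "turn": [
    [0,0,0],
    [0,0,0],
    [0,0,0],
    [0,0,0],
    [0,0,0],
    [0,0,0],
    [0,0,0],
    [0,0,0]
  ]
}}

```text
time_s: 17.15
position: [0.5402, 0.0902, 0.0434]
tool_rot: [[-0.994, 0.108, 0.001], [0.108, 0.994, -0.0], [-0.001, -0.0, -1.0]]
ft_force: [0.1, -0.6, -0.1]
grip_width: 0.0003
gripper_force: 0.0
```

```bash
python3 -c "
from p import *
pins('w5.png')
im=cv2.imread('pics/w5.png');cv2.imwrite('pics/w5c.png',cv2.resize(im[270:470,0:400],None,fx=2,fy=2,interpolation=cv2.INTER_CUBIC))"
```

```text
frame 5278 ((587.865478515625, -2.0413360595703125), (180.5764923095703, 28.535890579223633), 83.13706970214844) z 0.03132623913402094
tcp g [-56.6  69.1] F [ 0.1 -0.6 -0.1]
near [None, None, None, None, None, None, None, None, None, -0.6, -0.4, -0.5, -0.5, -0.4, -0.4, 0.1, -0.5, -0.4]
far [None, None, None, None, None, None, None, None, None, 10.4, None, None, None, None, None, None, None, None]
```

View pics/w5c.png

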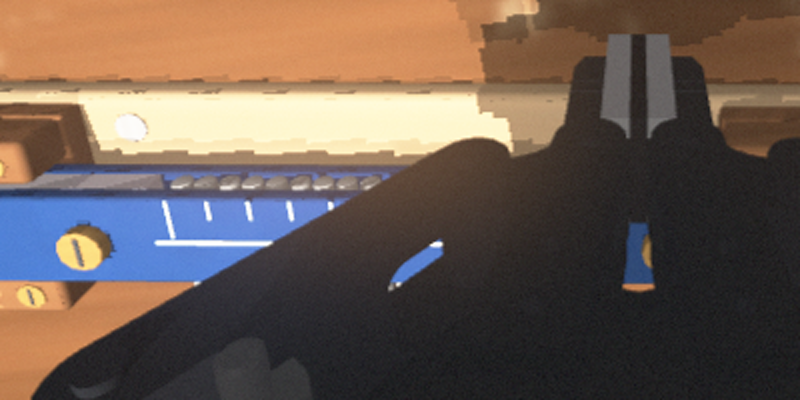

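>>> {"fn": "move_arm", "kwargs": {
  "jaw": [0,0,0,0,0,0,0,0,0,0,0,0],
  "dp": [
    [2,0,-3],
    [2,0,-3],
    [2,0,-3],
    [2,0,-3],
    [2,0,-3],
    [1,-3.5,0],
    [0,-3.5,0],
    [0,-3.5,0],
    [0,-3.5,0],
    [0,-3.5,0],
    [0,-3.5,0],
    [0,0,0]
  ],
  "turn": [
    [0,0,0],
    [0,0,0],
    [0,0,0],
    [0,0,0],
    [0,0,0],
    [0,0,0],
    [0,0,0],
    [0,0,0],
    [0,0,0],
    [0,0,0],
    [0,0,0],
    [0,0,0]
  ]
}}

```text
time_s: 18.2
position: [0.4067, -0.1131, 0.1935]
tool_rot: [[-0.993, 0.117, 0.001], [0.117, 0.993, -0.002], [-0.001, -0.002, -1.0]]
ft_force: [0.1, 0.2, -0.6]
grip_width: 0.0001
gripper_force: 0.0
```

```bash
python3 -c "
from p import *
a,d=cams.get_image('top');b,e=cams.get_image('scene')
x=cv2.resize(a[150:240,200:400],None,fx=4,fy=4,interpolation=cv2.INTER_CUBIC)[:280]
y=cv2.resize(b[200:295,215:365],None,fx=3,fy=3,interpolation=cv2.INTER_CUBIC);z=np.zeros((285,800,3),np.uint8);z[:,:450]=y
save('f.png',np.vstack([x,z]))
"
```

```text
(no output)
```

View pics/f.png

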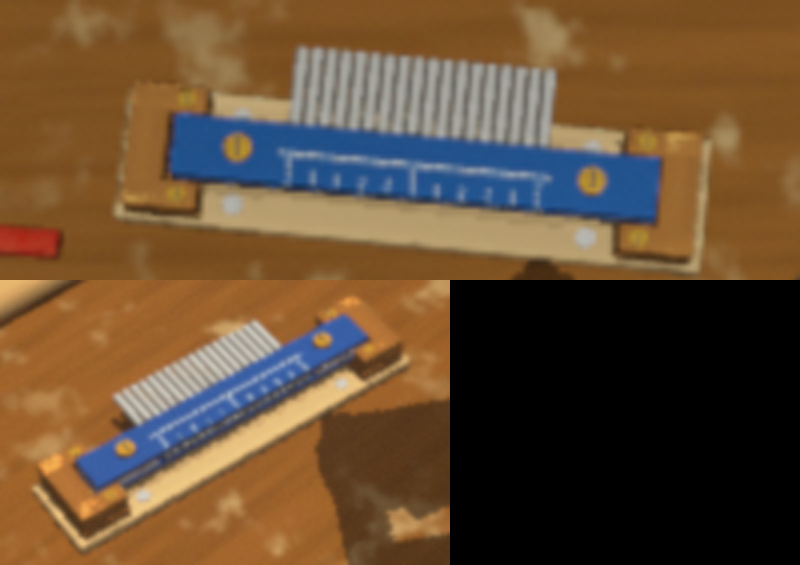

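The top view shows the far ends in one straight line (row about 47 to 70), no pins on the near side, and the gauge still in its cradle.

```bash
python3 -c "
from rig import ticket
print(ticket.close_job())"
```

```text
the job is handed in; nothing more can be done
None
```

The job is handed in: all 18 pins look flush in the final pictures, and the gauge is still in its cradle, moved about 1 mm within its play; the arm stayed clear of the chisel, string packet, pencil and tuner.

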